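# Show the bench camera the uncapped jar and its cap

## Task

A sample jar was left without its cap and the incident must be put on record. Push the key on the bench recorder all the way down (it stays down); then, from just above and without touching, point with the fingertips at the open white sample jar for two seconds, and after that in the same way at its loose cap lying on the bench for two seconds. Do not point at the capped jars, touch neither the jars nor the cap, and leave everything else on the bench where it is.

Things in the scene. Friction and masses are not known exactly. Their poses are not given: they have to be found in the camera images.
- open_jar: the sample jar without a cap: white plastic, round, 50 mm diameter, narrowing to a 42 mm open mouth at the top, 72 mm tall, hollow. Origin: centre of its underside, on the work surface; z up, so the mouth's centre is 72 mm above the origin. Loose, 85 to 165 g. It stands among the three capped jars, at least 80 mm from them between centres; any of the four places can be its own. To point at it: fingertips over the jar, a finger's breadth or two above the mouth.
- loose_cap: the missing cap: white plastic disc with a ribbed rim, 49 mm diameter, 16 mm high, lying closed side up on the work surface to the left or right of the jars. Origin: centre of its underside; its top is 16 mm above. Loose, 20 g. To point at it: fingertips over the cap, a finger's breadth or two above its top.
- record_key (a joint): the recorder's key, a round upright plunger of 34 mm diameter on top of the recorder: 0 m up (start), 0.008 m fully down. It goes straight down, resists with a steady 3 N, has no spring and stays where it is pushed.
- record_key_top (a point): centre of the key's flat top, which moves with it: 57 mm above the work surface when up, 49 mm when fully down (the housing's top is at 45 mm). The recorder is a fixed grey box of 100 x 80 mm, 45 mm high, the key in the middle of its top, at the right or left of the bench.
- capped_jar1: sample jar with its cap on: white plastic, round, 50 mm diameter, 77 mm tall over a flat ribbed cap of 49 mm diameter. Origin: centre of its underside, on the work surface; z up. Loose, 110 to 220 g. Leave alone.
- capped_jar2: sample jar with its cap on: white plastic, round, 50 mm diameter, 77 mm tall over a flat ribbed cap of 49 mm diameter. Origin: centre of its underside, on the work surface; z up. Loose, 110 to 220 g. Leave alone.
- capped_jar3: sample jar with its cap on: white plastic, round, 50 mm diameter, 77 mm tall over a flat ribbed cap of 49 mm diameter. Origin: centre of its underside, on the work surface; z up. Loose, 110 to 220 g. Leave alone.
- tip_box: blue pipette-tip box with a clear lid, 89 x 119 mm, 77 mm high, opposite the recorder. Origin: centre of its underside; z up. Leave alone.
- dish: clear culture dish with lid, 62 mm diameter, 15 mm high, flat on the surface, on the side of the jars where the cap is not. Origin: centre of its underside. Leave alone.
- beaker: glass beaker, 70 mm diameter, 82 mm high, beyond the jars. Origin: centre of its underside. Leave alone.
- marker: marker pen lying on the surface between the jars and the beaker, 130 mm long along its own y, 16 mm thick. Origin: under its middle, on the surface. Leave alone.
Mind the look-alikes: they are no part of the job. Leave any green, pink or turquoise look-alike of the open_jar alone.

How it is judged:
On the way, in this order (a step that is already met when the one before it is completed fails the run):
1. the recorder's key is pushed down (value of joint record_key above 0.006 m), for 0.2 s.
2. the fingertips point at the open jar from just above, about two seconds (horizontal distance between the grasp point and open_jar below 0.025 m and z of the grasp point in the frame of open_jar between 0.092 and 0.152 m and value of joint record_key above 0.006 m), for 1.7 s.
3. then they point at the loose cap from just above, about two seconds (horizontal distance between the grasp point and loose_cap below 0.025 m and z of the grasp point in the frame of loose_cap between 0.036 and 0.096 m and value of joint record_key above 0.006 m), for 1.7 s.
At the end, for the whole second after the job is handed in: Key down (over 6 of its 8 mm); jars and cap upright and at rest within 6 mm of their starts, other loose things within 10 mm. Pointing counts while the point between the finger pads is within 25 mm sideways of the thing's centre and 20 to 80 mm above its top (fingertips 1 to 60 mm) (value of joint record_key above 0.006 m and distance of each of open_jar, loose_cap, capped_jar1, capped_jar2, capped_jar3 from where it was at the start of the episode below 0.006 m and distance of each of tip_box, dish, beaker, marker from where it was at the start of the episode below 0.01 m and angle between each of open_jar, loose_cap, capped_jar1, capped_jar2, capped_jar3, beaker, dish, tip_box's own z axis and vertical below 0.1 rad and linear speed of each of open_jar, loose_cap, capped_jar1, capped_jar2, capped_jar3, tip_box, dish, beaker, marker below 0.02 m/s); the robot touches nothing.
It fails at once if the robot touches a jar or the cap (contact force between any of the fingers, the arm and open_jar above 0.2 N or contact force between any of the fingers, the arm and loose_cap above 0.2 N or contact force between any of the fingers, the arm and capped_jar1 above 0.2 N or contact force between any of the fingers, the arm and capped_jar2 above 0.2 N or contact force between any of the fingers, the arm and capped_jar3 above 0.2 N).
It fails at once if a capped jar is pointed at (point between the pads within 15 mm of its axis and less than 50 mm above its cap) ((horizontal distance between the grasp point and capped_jar1 below 0.015 m and z of the grasp point in the frame of capped_jar1 between 0.027 and 0.127 m) or (horizontal distance between the grasp point and capped_jar2 below 0.015 m and z of the grasp point in the frame of capped_jar2 between 0.027 and 0.127 m) or (horizontal distance between the grasp point and capped_jar3 below 0.015 m and z of the grasp point in the frame of capped_jar3 between 0.027 and 0.127 m)).
It fails at once if a bystander is lifted or shifted more than 10 mm (distance of any of open_jar, loose_cap, capped_jar1, capped_jar2, capped_jar3, tip_box, dish, beaker, marker from where it was at the start of the episode above 0.01 m).
It also fails if it takes over 54 s, if anything falls off the work surface, if the arm or the gripper's body presses on something with over 40 N, if the wrist force passes 120 N, or if a joint passes its speed limit or range.

## Robot

A 6-joint arm with a two-finger parallel gripper is mounted at the origin on the work surface. World frame = base frame: x ahead of the robot, y to its left, z up, the work surface at z = 0. Lengths are in m, angles in rad, forces in N, time in s.
With the tool pointing down it reaches from about 0.4 to 0.825 m from the base axis. Payload 7 kg.
Tool frame: the origin (TCP) lies at the very end of the fingers, on their centre line; the grasp point (between the pads) lies 19 mm behind it (tcp_to_grasp is the distance from the TCP to the grasp point, in m); x points along the fingers, z is the direction in which the jaws open and shut, and the axes are right-handed (so a half turn about x gives the same grasp; the last joint's range is limited). The gripper opens to 88 mm and grips with 3 to 60 N. Pads are 19 mm wide; open, the fingers measure 130 mm over their backs; the gripper's body (78 mm by 193 mm) begins 47 mm behind the grasp point.
Start: joints at [1.521, 0.359, 0.012, 0, -1.224, -0.288], TCP at [0.224, 0.637, 0.227] pointing down, gripper open.
Joint ranges: [-3.07, 3.07], [-1.43, 2.12], [-1.02, 1.25], [-3.03, 1.67], [-3.05, -0], [-3.03, 3.03]. Speed limits (rad/s): [2.39, 2.39, 3.01, 3.14, 3.14, 3.14].

## Interface

Orientations are given as [roll, pitch, yaw] about the fixed x, y, z axes, in that order (R = Rz(yaw) Ry(pitch) Rx(roll)).
In Python, from station import get_state, grab_frame, job_done, tcp_to_grasp gives the robot as it stands. The module is installed in compiled form; this text tells all that it offers.
- The arm moves only by the shell command python3 -m crank 'ROWS' [FORCE]. ROWS is JSON, a list of rows, each a list of 7 numbers: the shift along the tool's x, y, z in m, then the turn, a rotation vector about the tool's x, y, z in rad, then the opening, from 0 (shut) to 1 (fully open). In form: [[x, y, z, wx, wy, wz, fingers], ...]. A call has 1 to 10 rows; each row is the pose to reach, as a shift and turn from the pose commanded when the call began, along the tool's axes at that moment; what a row does not reach only later rows make up. A row lasts 1/8 s, in which the tool goes at most 62.5 mm and 10.7 degrees, less where a joint would pass 70% of its speed; a pose out of reach is approached as far as the arm can. A call with a gripper value outside its range is refused whole. The fingers move at their own pace and stop on an object; FORCE is the grip in N (left out, the last holds). Time passes only in rows, so rows that repeat a pose let the fingers close. It gives the time, the measured TCP pose, the force and the opening at its end, in the units of the state.
- get_state(): the state, without advancing time (a new reading comes with each control period).
- grab_frame(name): name is "scene" or "top" or "wrist"; returns a dict with "pixels" (400x640x3 uint8, red, green, blue), "vfov" (degrees; the focal length in pixels is half the picture's height over the tangent of half this angle, whatever the lens; pixels are square), "cx", "cy" (the principal point, pixels), "k1" (the pictures are not rectified: a ray, as slopes to the right and down, at radius r is drawn at 1 + k1 r^2 times it, then the intrinsics apply), "extrinsics" (4x4, takes a point from world to camera coordinates). Camera axes: x right, y up, looking along -z (the intrinsics and any distortion apply to the point x, -y, -z); pixel columns grow to the right and rows downward; lengths in m; the calibration is good to about 2 mm. A picture is of the moment at which its call begins. There is no depth.
- job_done(): hands the job in, once; it reports no verdict.
The state is a dict: "t": time; "q": joint angles; "qd": joint speeds; "joint_efforts": joint torques, N m; "eef_pos": TCP position; "ee_rot": TCP orientation; "force": force on the tool from outside, world axes, zero at the start; "moment": the same for the moment, N m; "width": finger opening in m.
Only numpy, scipy, OpenCV 4.12 (cv2) and the standard library are available. Lean on these libraries where they do the work, as an engineer would, in place of code of your own. Each camera call takes 0.05 s, during which the arm holds its last target.

## Working session

There is one attempt and no reset: what is moved stays moved. The work goes in short steps, Python scripts to look and compute and a shell command to move; the robot and the scene stay as the last step left them, time stands still between calls to the robot, and variables do not carry over. Pictures are saved under pics/ and viewed, and the job is handed in when it is done.

```bash
mkdir -p pics
cat > h.py <<'E'
import numpy as np, cv2
from station import *
def snap(n,f):
    d=grab_frame(n); cv2.imwrite('pics/'+f,d['pixels'][:,:,::-1]); return d
E
python3 - <<'E'
from h import *
import pickle
D={}
for n in('scene','top','wrist'):
    d=snap(n,n+'0.png'); D[n]=d; print(n,d['vfov'],d['cx'],d['cy'],d['k1']); print(np.round(d['extrinsics'],4))
pickle.dump(D,open('D.pkl','wb'))
print(get_state(),tcp_to_grasp)
E
```

```text
scene 47.11245283510894 324.7431256125136 205.88136189030627 -0.0366916845712009
[[-0.7696  0.6385  0.0039  0.4182]
 [-0.4008 -0.4879  0.7754  0.1883]
 [ 0.497   0.5952  0.6315 -1.2662]
 [ 0.      0.      0.      1.    ]]
top 43.608348389930754 321.08195513229015 200.71100523882325 -0.10547113788546011
[[ 0.0255 -0.9988  0.0406 -0.0233]
 [ 0.9878  0.0315  0.1527 -0.5554]
 [-0.1538  0.0362  0.9874 -1.0437]
 [ 0.      0.      0.      1.    ]]
wrist 70.04782134974748 319.5811129108315 199.05301329063988 -0.04160728546007281
[[-3.311e-01 -9.436e-01  7.000e-04  6.748e-01]
 [ 9.144e-01 -3.210e-01 -2.468e-01  2.950e-02]
 [ 2.331e-01 -8.100e-02  9.691e-01 -3.891e-01]
 [ 0.000e+00  0.000e+00  0.000e+00  1.000e+00]]
{'t': 0.15, 'q': array([ 1.52109633e+00,  3.59263679e-01,  1.12948680e-02, -2.30045230e-04,
       -1.22409339e+00, -2.88091659e-01]), 'qd': array([ 0.00115504, -0.00296912,  0.00192784,  0.00020729,  0.00060067,
        0.00158799]), 'joint_efforts': array([-9.42621082e-04, -5.83277857e+01,  2.93287486e+01,  7.00119719e+00,
        8.76725855e-03, -1.06582406e-04]), 'eef_pos': array([0.22361594, 0.63651196, 0.22582673]), 'ee_rot': array([ 0.11888899,  1.56951211, -1.7897773 ]), 'force': array([0.69525734, 0.30933326, 0.22520552]), 'moment': array([-0.01559599, -0.04219269,  0.00747357]), 'width': 0.08777933361877738} 0.0188
```

View pics/top0.png

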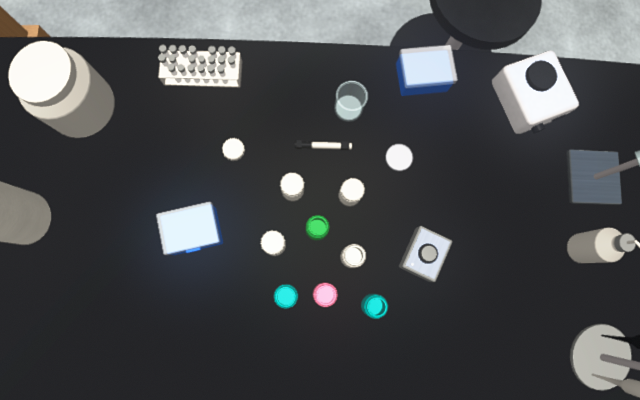

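View pics/scene0.png

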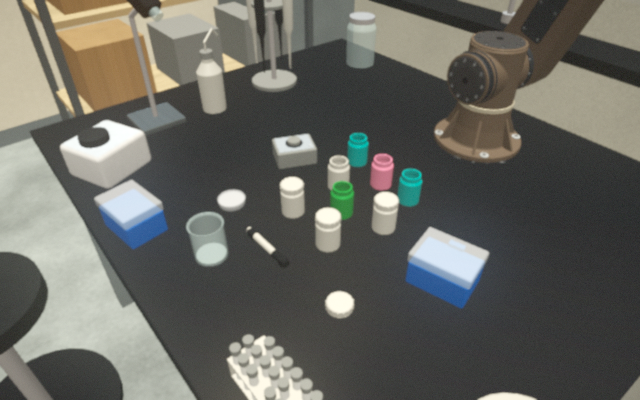

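View pics/wrist0.png

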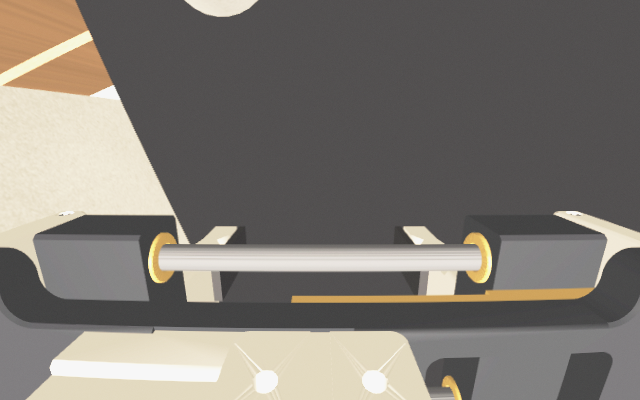

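```bash
cat >> h.py <<'E'
def ray(d,u,v):
    f=200/np.tan(np.radians(d['vfov']/2)); a=np.array([(u-d['cx'])/f,(v-d['cy'])/f])
    p=a.copy()
    for _ in range(20): p=a/(1+d['k1']*(p@p))
    E=d['extrinsics'];R=E[:3,:3]; c=-R.T@E[:3,3]
    return c,R.T@np.array([p[0],-p[1],-1])
def plane(d,u,v,z):
    c,r=ray(d,u,v); return c+r*(z-c[2])/r[2]
def proj(d,P):
    f=200/np.tan(np.radians(d['vfov']/2)); E=d['extrinsics']; q=E[:3,:3]@np.array(P)+E[:3,3]
    x,y=q[0]/-q[2],-q[1]/-q[2]; s=1+d['k1']*(x*x+y*y); return d['cx']+f*x*s,d['cy']+f*y*s
E
python3 - <<'E'
from h import *
import pickle
D=pickle.load(open('D.pkl','rb')); t=D['top']['pixels'];s=D['scene']['pixels']
a=cv2.resize(t[130:320,210:470],None,fx=3,fy=3,interpolation=cv2.INTER_CUBIC)
cv2.imwrite('pics/ct.png',a[:,:,::-1])
a=cv2.resize(s[120:330,190:450],None,fx=2.8,fy=2.8,interpolation=cv2.INTER_CUBIC)
cv2.imwrite('pics/cs.png',a[:,:,::-1])
for n in('top','scene'):
    p=D[n]['pixels'].astype(int); m=((p.min(2)>(150 if n=='top' else 140))&(p.max(2)-p.min(2)<50)).astype(np.uint8)
    k,l,st,c=cv2.connectedComponentsWithStats(m)
    print(n)
    for i in range(1,k):
        if 60<st[i,4]<2500:
            cs,_=cv2.findContours((l==i).astype(np.uint8),cv2.RETR_EXTERNAL,2)
            (x,y),r=cv2.minEnclosingCircle(cs[0]); print(st[i],c[i].round(1),round(x,1),round(y,1),round(r,1))
E
```

```text
top
[ 401   45   56   39 1774] [428.6  64.2] 428.5 65.0 31.3
[336  96  30  24 481] [348.3 107.1] 350.5 105.5 15.2
[222 138  22  22 363] [232.7 148.3] 232.7 148.5 10.9
[312 142  29   6 161] [325.5 144.7] 326.0 144.5 14.2
[386 144  27  27 559] [398.7 156.8] 398.9 156.6 13.5
[280 173  24  24 436] [291.7 184.1] 291.7 184.2 12.0
[340 178  25  24 436] [352.1 189.5] 352.0 189.5 12.1
[ 157  202   61   52 2277] [186.6 227.3] 187.0 227.5 34.3
[ 403  227   48   54 1191] [426.8 253.4] 427.0 253.5 27.4
[595 228  29  34 645] [607.  244.7] 609.2 244.3 17.1
[261 231  24  24 449] [272.4 242. ] 272.5 242.0 12.1
[620 234  20  17 198] [627.8 242.3] 629.8 241.8 10.1
[342 244  24  23 421] [353.4 255.4] 353.6 255.2 11.8
[422 246  15  15 168] [428.6 253.1] 428.7 253.0 7.4
[318 287  15  15 172] [325.2 294.2] 325.2 294.2 7.4
[ 573  325   58   65 2492] [599.4 356.4] 601.5 357.0 32.3
scene
[265   0  18   8 115] [273.3   3.1] 273.5 3.0 9.0
[284   0   8  32 185] [288.   12.6] 287.5 15.3 15.7
[112  12  20  14  79] [124.5  18.7] 122.4 17.9 10.4
[ 33  16  32  74 422] [48.7 53.2] 47.5 52.0 38.8
[ 196   59   28   54 1043] [210.8  85. ] 211.0 85.5 26.7
[252  70  44  19 609] [273.8  79. ] 273.5 78.0 21.6
[ 478   72  137   56 2073] [559.9 100.2] 546.0 106.0 68.0
[589 114  21  31 153] [597.7 131.2] 600.0 130.0 16.1
[273 134  43  22 617] [293.6 144.1] 294.0 144.0 21.6
[328 156  22  29 463] [338.6 168.4] 337.5 170.0 15.4
[280 177  24  41 793] [292.2 195.7] 292.0 196.7 20.3
[  94  180   68   47 1794] [127.9 202.2] 127.5 201.0 33.6
[217 189  29  21 447] [231.  198.9] 231.0 198.0 14.1
[374 192  25  42 833] [385.6 211.3] 385.0 212.4 21.0
[315 207  26  44 910] [328.1 227.7] 328.0 228.6 21.8
[ 186  212   41   53 1063] [208.7 242.5] 207.6 238.1 26.5
[253 233  22  20 179] [263.4 242.4] 263.5 242.5 12.9
[325 291  29  27 599] [339.4 303.4] 339.1 303.0 14.4
[  0 366   7  15  62] [  2.1 373.2] 0.0 373.0 7.0
[478 392  58   8 308] [505.9 396.5] 506.5 399.0 28.5
```

View pics/ct.png

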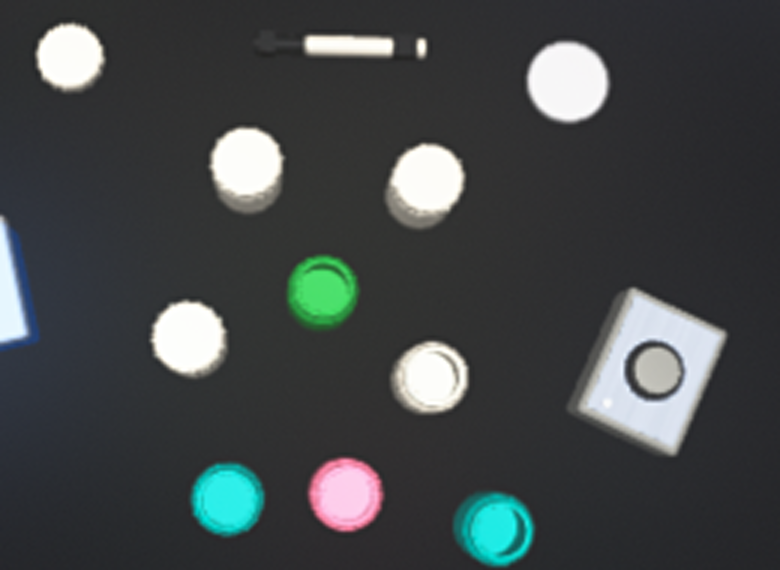

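View pics/cs.png

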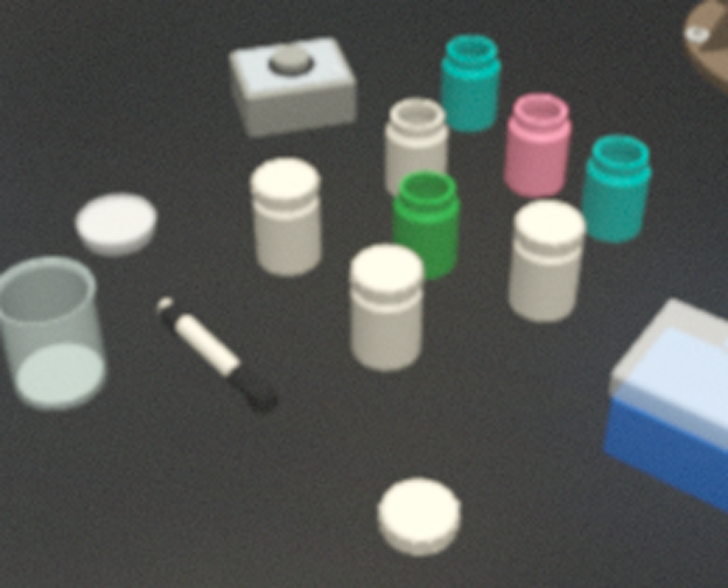

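The top crop shows four white jars: (292,185), (352,190), (272,242) and (353,256). Only (353,256) has a mouth ring, and the scene view at (339,165) shows it open too. The green (318,227), pink (325,295) and turquoise (286,297)/(375,306) jars are look-alikes. Two white discs: (233,149) is smaller, ribbed and warm white, so it's the cap; (399,157) is larger, smooth and clear, so it's the dish. The key is at (429,253).

Run:
```python
from h import *
import pickle
from scipy.spatial.transform import Rotation as Ro
D=pickle.load(open('D.pkl','rb')); T=D['top'];S=D['scene']
for n,u,v,r,z,su,sv in[('open',354,254.7,11,.072,338.8,160.5),('key',429,253.3,9.7,.057,294,140.6),('cap',232.7,148.3,10.9,.016,339.5,301.5),('dish',398.7,156.7,13.6,.015,231.3,197.5),('c1',292.3,183.5,11.7,.077,292,184.5),('c2',352.6,189,11.7,.077,328,216),('c3',272.5,241.8,12,.077,386,201)]:
    p=plane(T,u,v,z); q=plane(T,u+r,v,z)
    cs,rs=ray(S,su,sv); ct,rt=ray(T,u,v)
    A=np.stack([rt,-rs],1); k=np.linalg.lstsq(A,cs-ct,rcond=None)[0]; m=(ct+k[0]*rt+cs+k[1]*rs)/2
    print(n,p.round(4),'diam',round(2000*np.linalg.norm(p-q),1),'scene',plane(S,su,sv,z).round(4),'tri',m.round(3),'reach',round(np.hypot(*p[:2]),3))
s=get_state(); print(Ro.from_euler('xyz',s['ee_rot']).as_matrix().round(3))
p=T['pixels'][240:268,415:443]
cv2.imwrite('pics/k.png',cv2.resize(p,None,fx=14,fy=14,interpolation=0)[:,:,::-1])
for n,u,v in[('beaker',351,90),('tipbox c',187,228),('tip corner',219,246),('tip near',215,202)]: print(n,plane(T,u,v,.08).round(3))
```

```text
open [ 0.4394 -0.078   0.072 ] diam 46.2 scene [ 0.4408 -0.0739  0.072 ] tri [ 0.439 -0.078  0.069] reach 0.446
key [ 0.447  -0.2411  0.057 ] diam 42.5 scene [ 0.4532 -0.229   0.057 ] tri [ 0.446 -0.242  0.049] reach 0.508
cap [0.6735 0.1945 0.016 ] diam 49.3 scene [0.6754 0.1995 0.016 ] tri [0.674 0.196 0.012] reach 0.701
dish [ 0.6675 -0.1831  0.015 ] diam 63.1 scene [ 0.6688 -0.1783  0.015 ] tri [ 0.668 -0.183  0.012] reach 0.692
c1 [0.5854 0.0557 0.077 ] diam 49.4 scene [ 0.5819 -0.062   0.077 ] tri [0.603 0.031 0.135] reach 0.588
c2 [ 0.5778 -0.0723  0.077 ] diam 49.9 scene [0.5891 0.0644 0.077 ] tri [ 0.559 -0.043  0.007] reach 0.582
c3 [0.4611 0.0925 0.077 ] diam 49.7 scene [0.4689 0.1029 0.077 ] tri [0.461 0.094 0.068] reach 0.47
[[-0.     0.943 -0.331]
 [-0.001 -0.331 -0.943]
 [-1.     0.     0.001]]
beaker [ 0.798 -0.065  0.08 ]
tipbox c [0.484 0.271 0.08 ]
tip corner [0.449 0.202 0.08 ]
tip near [0.54  0.216 0.08 ]
```

View pics/k.png

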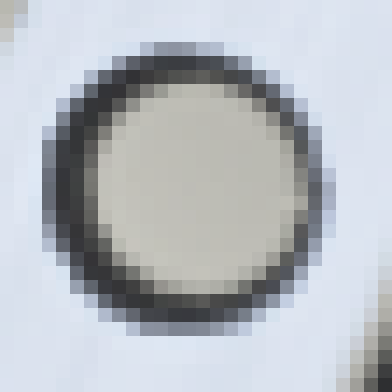

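```bash
python3 -m crank '[[-0.004,0.025,0.033,0,0,0,0],[-0.008,0.05,0.066,0,0,0,0],[-0.012,0.075,0.098,0,0,0,0],[-0.016,0.1,0.131,0,0,0,0],[-0.02,0.125,0.164,0,0,0,0],[-0.024,0.15,0.197,0,0,0,0],[-0.024,0.15,0.197,0,0,0,0]]'
```

```text
t: 1.02
eef_pos: [0.3004, 0.3991, 0.2513]
ee_rot: [-2.941, 1.57, 1.432]
force: [-0.1, -0.1, -0.9]
width: 0.0232
```

```bash
python3 -m crank '[[0,0.03,0.029,0,0,0,0],[0,0.06,0.058,0,0,0,0],[0,0.09,0.087,0,0,0,0],[0,0.12,0.116,0,0,0,0],[0,0.15,0.145,0,0,0,0],[0,0.18,0.174,0,0,0,0],[0,0.21,0.203,0,0,0,0],[0,0.241,0.233,0,0,0,0],[0,0.241,0.233,0,0,0,0]]'
python3 -m crank '[[0,0.014,0.04,0,0,0,0],[0,0.028,0.08,0,0,0,0],[0,0.042,0.12,0,0,0,0],[0,0.056,0.16,0,0,0,0],[0,0.07,0.2,0,0,0,0],[0,0.084,0.24,0,0,0,0],[0,0.098,0.28,0,0,0,0],[0,0.11,0.322,0,0,0,0],[0,0.11,0.322,0,0,0,0]]'
python3 - <<'E'
from h import *
from scipy.spatial.transform import Rotation as Ro
s=get_state(); R=Ro.from_euler('xyz',s['ee_rot']).as_matrix(); print(s['eef_pos'],s['q'].round(2),s['force'])
print((R.T@(np.array([.447,-.241,.10])-s['eef_pos'])).round(4))
snap('wrist','w1.png');snap('top','t1.png')
E
```

```text
t: 2.15
eef_pos: [0.4509, 0.1, 0.2502]
ee_rot: [-0.471, 1.57, -2.383]
force: [-0.2, 0.2, -0.5]
width: 0.0001
t: 3.28
eef_pos: [0.4473, -0.24, 0.2499]
ee_rot: [-1.283, 1.57, 3.089]
force: [-0.5, 0.3, -0.3]
width: 0.0005
[ 0.44734541 -0.2400004   0.24991279] [-0.1   0.07 -0.31  0.   -1.19  1.34] [-0.46930368  0.26536429 -0.33634865]
[0.1499 0.0002 0.001 ]
```

View pics/w1.png

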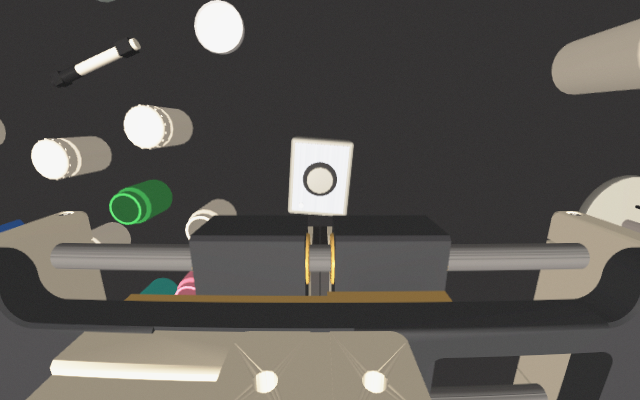

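View pics/t1.png

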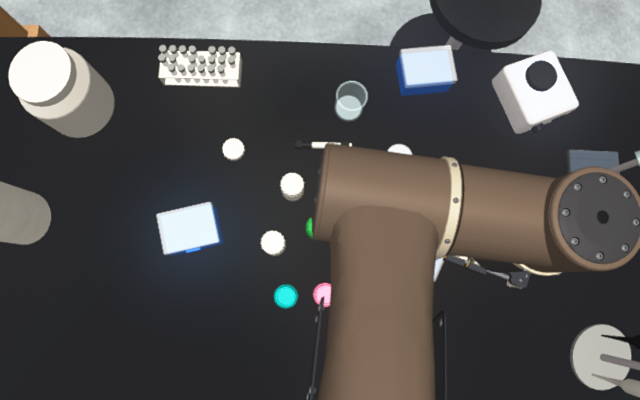

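The wrist view shows the key at (320,180), directly ahead of the closed fingertips. I'll check it by ray against the top-view estimate.

```bash
python3 - <<'E'
from h import *
d=grab_frame('wrist'); 
print('key',plane(d,320,180,.057).round(4),'mouth vis', plane(d,201,222,.072).round(4),'dish',plane(d,218,26,.015).round(4))
E
python3 -m crank '[[0.04,0,0.001,0,0,0,0],[0.08,0,0.001,0,0,0,0],[0.12,0,0.001,0,0,0,0],[0.15,0,0.001,0,0,0,0],[0.17,0,0.001,0,0,0,0],[0.18,0,0.001,0,0,0,0],[0.187,0,0.001,0,0,0,0]]'
```

```text
key [ 0.4494 -0.239   0.057 ] mouth vis [ 0.4512 -0.0817  0.072 ] dish [ 0.67   -0.1808  0.015 ]
t: 4.3
eef_pos: [0.4475, -0.239, 0.0636]
ee_rot: [1.64, 1.57, -0.267]
force: [1.0, -0.5, -0.1]
width: 0.0006
```

```bash
python3 -m crank '[[0.003,0,0,0,0,0,0],[0.006,0,0,0,0,0,0],[0.008,0,0,0,0,0,0],[0.01,0,0,0,0,0,0],[0.012,0,0,0,0,0,0],[0.0135,0,0,0,0,0,0],[0.0135,0,0,0,0,0,0]]'
```

```text
t: 5.18
eef_pos: [0.447, -0.2397, 0.05]
ee_rot: [1.118, 1.571, -0.79]
force: [0.4, 1.2, 0.8]
width: 0.0007
```

```bash
python3 -m crank '[[0.001,0,0,0,0,0,0],[0.002,0,0,0,0,0,0],[0.002,0,0,0,0,0,0]]'; python3 -m crank '[[0.0005,0,0,0,0,0,0],[0.001,0,0,0,0,0,0],[0.001,0,0,0,0,0,0]]'
```

```text
t: 5.55
eef_pos: [0.447, -0.2398, 0.0491]
ee_rot: [1.226, 1.57, -0.682]
force: [-3.1, 2.5, 15.4]
width: 0.0009
t: 5.92
eef_pos: [0.4471, -0.2398, 0.049]
ee_rot: [1.198, 1.57, -0.71]
force: [-6.6, 6.0, 25.7]
width: 0.0007
```

```bash
python3 -m crank '[[-0.03,0,0,0,0,0,0],[-0.07,0,0,0,0,0,0],[-0.115,0,0,0,0,0,0],[-0.154,0,0,0,0,0,0],[-0.154,0,0,0,0,0,0]]'
python3 -m crank '[[0,-0.015,-0.038,0,0,0,0],[0,-0.03,-0.076,0,0,0,0],[0,-0.045,-0.114,0,0,0,0],[0,-0.06,-0.151,0,0,0,0],[0,-0.06,-0.151,0,0,0,0]]'
python3 - <<'E'
from h import *
from scipy.spatial.transform import Rotation as Ro
s=get_state(); R=Ro.from_euler('xyz',s['ee_rot']).as_matrix(); print(s['eef_pos'],s['q'].round(2),s['force'])
print((R.T@(np.array([.440,-.077,.105])-s['eef_pos'])).round(4)); print(R.round(3))
import pickle
D={n:snap(n,n+'2.png') for n in('wrist','scene')}; pickle.dump(D,open('D2.pkl','wb'))
a=D['scene']['pixels'][110:230,230:430]; cv2.imwrite('pics/s2c.png',cv2.resize(a,None,fx=4,fy=4,interpolation=2)[:,:,::-1])
E
```

```text
t: 6.55
eef_pos: [0.4482, -0.2401, 0.2039]
ee_rot: [1.686, 1.566, -0.222]
force: [0.2, 0.5, -1.1]
width: -0.0
t: 7.18
eef_pos: [0.4395, -0.0756, 0.2001]
ee_rot: [-1.302, 1.569, 3.075]
force: [-0.4, -1.4, -0.3]
width: 0.0004
[ 0.43945107 -0.07557759  0.2001389 ] [ 0.27 -0.01 -0.51 -0.   -1.07  0.96] [-0.42101421 -1.37269236 -0.28109549]
[0.0951 0.0011 0.0011]
[[-0.002  0.944 -0.329]
 [ 0.    -0.329 -0.944]
 [-1.    -0.001  0.   ]]
```

View pics/wrist2.png

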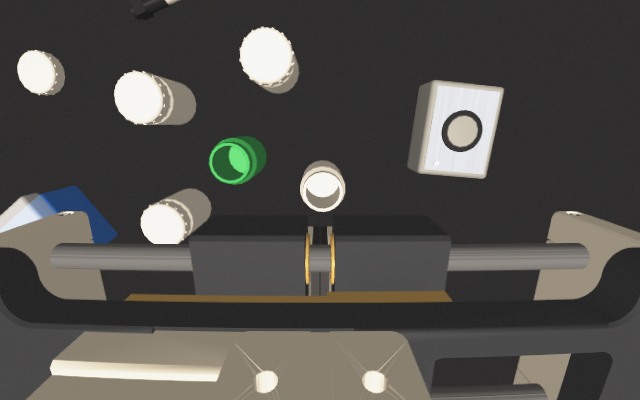

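View pics/s2c.png

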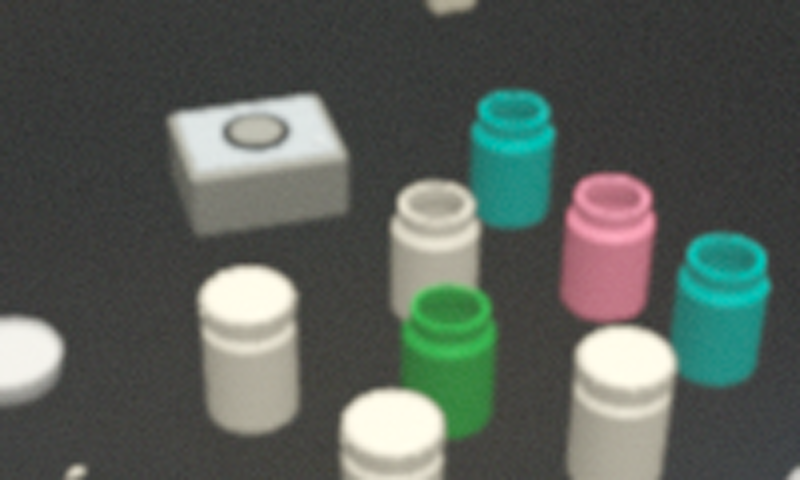

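The scene crop shows the key now nearly flush with the housing. In the wrist view the open mouth is at (322,187), straight ahead of the fingertips.

```bash
python3 - <<'E'
from h import *
import pickle
D=pickle.load(open('D2.pkl','rb'));W=D['wrist']
print('mouth',plane(W,322.5,187,.072).round(4),'key',plane(W,462.5,131,.049).round(4),'cap',plane(W,38,72,.016).round(4))
E
python3 -m crank '[[0.03,0.001,0.001,0,0,0,0],[0.06,0.001,0.001,0,0,0,0],[0.08,0.001,0.001,0,0,0,0],[0.092,0.001,0.001,0,0,0,0],[0.092,0.001,0.001,0,0,0,0]]'
```

```text
mouth [ 0.445  -0.0802  0.072 ] key [ 0.4492 -0.24    0.049 ] cap [0.6732 0.1921 0.016 ]
t: 7.9
eef_pos: [0.4403, -0.0793, 0.1083]
ee_rot: [-0.975, 1.569, -2.884]
force: [-0.1, 0.1, 0.5]
width: 0.0005
```

Grasp point is at z≈0.127, within 5 mm of the mouth axis by all three views. I'll hold here for over 2 s.

```bash
R='x'; python3 -m crank '[[0,0,0,0,0,0,0],[0,0,0,0,0,0,0],[0,0,0,0,0,0,0],[0,0,0,0,0,0,0],[0,0,0,0,0,0,0],[0,0,0,0,0,0,0],[0,0,0,0,0,0,0],[0,0,0,0,0,0,0],[0,0,0,0,0,0,0],[0,0,0,0,0,0,0]]'
python3 -m crank '[[0,0,0,0,0,0,0],[0,0,0,0,0,0,0],[0,0,0,0,0,0,0],[0,0,0,0,0,0,0],[0,0,0,0,0,0,0],[0,0,0,0,0,0,0],[0,0,0,0,0,0,0],[0,0,0,0,0,0,0],[0,0,0,0,0,0,0],[0,0,0,0,0,0,0]]'
python3 -m crank '[[-0.03,0,0,0,0,0,0],[-0.06,0,0,0,0,0,0],[-0.09,0,0,0,0,0,0],[-0.1,0,0,0,0,0,0],[-0.1,0,0,0,0,0,0]]'
python3 - <<'E'
from h import *
from scipy.spatial.transform import Rotation as Ro
s=get_state(); R=Ro.from_euler('xyz',s['ee_rot']).as_matrix(); print(s['eef_pos'])
print((R.T@(np.array([.674,.195,.208])-s['eef_pos'])).round(4))
E
```

```text
t: 9.15
eef_pos: [0.4409, -0.0786, 0.1091]
ee_rot: [-0.918, 1.571, -2.827]
force: [-0.3, -0.3, 0.6]
width: 0.0004
t: 10.4
eef_pos: [0.4409, -0.0786, 0.1091]
ee_rot: [-0.679, 1.571, -2.587]
force: [0.6, 0.0, 0.0]
width: 0.0004
t: 11.02
eef_pos: [0.441, -0.0785, 0.2092]
ee_rot: [2.348, 1.57, 0.439]
force: [0.2, 1.1, 0.0]
width: 0.0006
[ 0.44099996 -0.07847253  0.20923467]
[ 0.0016  0.1292 -0.3353]
```

```bash
python3 -m crank '[[0,0.016,-0.042,0,0,0,0],[0,0.032,-0.084,0,0,0,0],[0,0.048,-0.126,0,0,0,0],[0,0.064,-0.168,0,0,0,0],[0,0.08,-0.21,0,0,0,0],[0,0.096,-0.252,0,0,0,0],[0,0.112,-0.294,0,0,0,0],[0,0.129,-0.335,0,0,0,0],[0,0.129,-0.335,0,0,0,0]]'
python3 - <<'E'
from h import *
from scipy.spatial.transform import Rotation as Ro
s=get_state(); R=Ro.from_euler('xyz',s['ee_rot']).as_matrix(); print(s['eef_pos'],s['q'].round(2))
print((R.T@(np.array([.674,.195,.058])-s['eef_pos'])).round(4))
W=snap('wrist','w3.png'); print('cap proj',proj(W,[.674,.195,.016]))
E
```

```text
t: 12.15
eef_pos: [0.6741, 0.1966, 0.2051]
ee_rot: [-0.766, 1.566, -2.673]
force: [-0.1, -1.0, -0.0]
width: 0.0005
[0.67414922 0.1966097  0.20510001] [ 0.56  0.42  0.05 -0.   -1.21  0.67]
[0.1471 0.0008 0.0011]
cap proj (np.float64(320.80176142306095), np.float64(181.60629649219285))
```

View pics/w3.png

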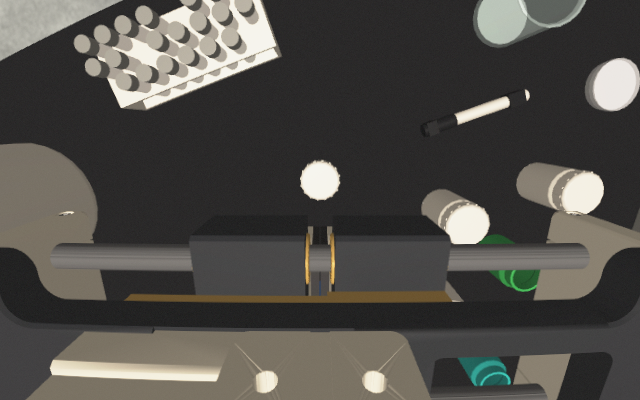

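The ribbed cap is at (320,180), where predicted (321,182). Before descending I'll check clearance to the big bottle on the left.

Run:
```python
from h import *
import pickle
T=pickle.load(open('D.pkl','rb'))['top']
for u,v in[(114,103),(108,120),(85,136)]: print(plane(T,u,v,0).round(3),plane(T,u,v,.1).round(3))
print('rack',plane(T,240,87,0.0).round(3))
```

```text
[0.779 0.483 0.   ] [0.744 0.443 0.1  ]
[0.737 0.493 0.   ] [0.706 0.452 0.1  ]
[0.697 0.544 0.   ] [0.67  0.498 0.1  ]
rack [0.827 0.188 0.   ]
```

```bash
python3 -m crank '[[0.04,0.001,0.001,0,0,0,0],[0.08,0.001,0.001,0,0,0,0],[0.115,0.001,0.001,0,0,0,0],[0.14,0.001,0.001,0,0,0,0],[0.152,0.001,0.001,0,0,0,0],[0.152,0.001,0.001,0,0,0,0]]'
python3 -m crank '[[0,0,0,0,0,0,0],[0,0,0,0,0,0,0],[0,0,0,0,0,0,0],[0,0,0,0,0,0,0],[0,0,0,0,0,0,0],[0,0,0,0,0,0,0],[0,0,0,0,0,0,0],[0,0,0,0,0,0,0],[0,0,0,0,0,0,0],[0,0,0,0,0,0,0]]'
python3 -m crank '[[0,0,0,0,0,0,0],[0,0,0,0,0,0,0],[0,0,0,0,0,0,0],[0,0,0,0,0,0,0],[0,0,0,0,0,0,0],[0,0,0,0,0,0,0],[0,0,0,0,0,0,0],[0,0,0,0,0,0,0],[0,0,0,0,0,0,0],[0,0,0,0,0,0,0]]'
python3 -m crank '[[-0.03,0,0,0,0,0,0],[-0.07,0,0,0,0,0,0],[-0.11,0,0,0,0,0,0],[-0.14,0,0,0,0,0,0],[-0.15,0,0,0,0,0,0],[-0.15,0,0,0,0,0,0]]'
python3 - <<'E'
from h import *
s=snap('scene','s4.png')
E
```

```text
t: 12.95
eef_pos: [0.6735, 0.1928, 0.0563]
ee_rot: [-0.683, 1.569, -2.592]
force: [0.1, -0.0, -0.4]
width: 0.0001
t: 14.2
eef_pos: [0.6742, 0.1935, 0.057]
ee_rot: [-1.035, 1.571, -2.943]
force: [0.1, -0.1, -1.2]
width: 0.0004
t: 15.45
eef_pos: [0.6742, 0.1935, 0.057]
ee_rot: [-0.527, 1.571, -2.435]
force: [0.3, -0.9, -0.7]
width: 0.0005
t: 16.2
eef_pos: [0.6742, 0.1936, 0.2072]
ee_rot: [2.752, 1.57, 0.843]
force: [0.5, 0.7, -1.0]
width: 0.0002
```

View pics/s4.png

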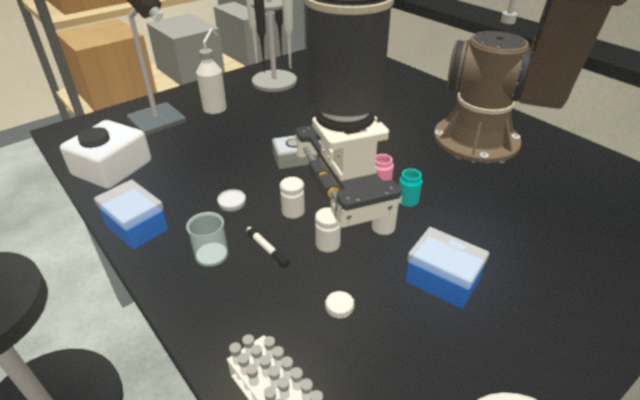

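The gripper hides some of the jars, but everything visible, including the cap at (340,304), is where it started.

```bash
python3 -c "
from station import *
job_done()"
```

```text
the job is handed in; nothing more can be done
```

I did all three steps in order and handed the job in at about 16 s of the 54 s allowed. `job_done()` reports no verdict, so I can't confirm it passed.

- **Key:** I pushed it down with the closed fingers until it stopped at 49 mm, its stated bottom height, with about 26 N on the tool. A later picture showed it nearly flush with the housing.
- **Open jar:** I held the pointing pose for 2.5 s with the grasp point at 0.128 m, where 0.092 to 0.152 m counts. It was within about 5 mm of the jar's axis as measured in the three camera views.
- **Loose cap:** I held the pointing pose for 2.5 s with the grasp point at 0.076 m, where 0.036 to 0.096 m counts. It was within about 6 mm of the cap's centre.

**Checks**
- The force readings during both pointing holds stayed at noise level, up to about 1 N.
- In the last picture, with the arm lifted to 0.207 m, everything visible was in its starting place. The gripper hid the open jar, the green look-alike and part of one capped jar, so those were not rechecked after the last move.

**Disagreements**
- The camera views differed by 4 to 7 mm on the open jar and the cap.
- My first reading of the key in the scene view was 12 mm off from the top view. The wrist view agreed with the top view to 2–3 mm, so I used the top-view position.

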